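Ready the projector: open the lens cover and set the focus

ROBOT

A 7-joint arm with a two-finger parallel gripper is mounted at the origin on a cart in front of the work surface, level with it; the furniture and walls round the work are solid. World frame = base frame: x ahead of the robot, y to its left, z up, the work surface at z = 0. Lengths are in m, angles in rad, forces in N, time in s.
With the tool pointing down it reaches from about 0.425 to 0.95 m from the base axis. Payload 4.7 kg.
Tool frame: the origin (TCP) lies midway between the tips of the shut fingers; the grasp point (between the pads) lies 19 mm behind it; z points along the fingers, y is the line along which they close (so a half turn about z gives the same grasp; the last joint's range is limited). The gripper opens to 87 mm and grips with 3 to 60 N. Pads are 19 mm wide; open, the fingers measure 117 mm over their backs; the gripper's body (75 mm by 190 mm) begins 51 mm behind the grasp point.
Start: joints at [-1.163, 0.469, -0.049, 1.532, 0.024, 1.141, -0.082], TCP at [0.286, 0.612, 0.185] pointing down, gripper open.
Joint ranges: [-2.59, 2.59], [-0.33, 1.99], [-1.39, 1.29], [0.1, 2.45], [-1.04, 4.18], [0.21, 1.99], [-2.66, 2.66]. Speed limits (rad/s): [2.57, 2.57, 3.14, 3.14, 3.14, 3.14, 3.14].

INTERFACE

Orientations are given as [roll, pitch, yaw] about the fixed x, y, z axes, in that order (R = Rz(yaw) Ry(pitch) Rx(roll)).
In Python, from bench import telemetry, viewer, ticket gives the robot as it stands.
- The arm moves only by the shell command python3 -m handwheel 'ROWS' [OPENING]. ROWS is JSON, a list that holds one entry, the list of rows, each a list of 4 numbers: the shift along the tool's x, y, z in cm, then the turn about the tool's z in degrees. A call has 1 to 20 rows; each row shifts and turns the commanded pose from where the row before left it, along the tool's axes as they then stand; what a row does not reach is not made up. A row lasts 1/12 s, in which the tool goes at most 41.7 mm and 7.16 degrees, less where a joint would pass 70% of its speed; a pose out of reach is approached as far as the arm can. A call is refused whole if a number of a shift passes 4.17 or a number of a turn 7.16, either way. A call with a gripper value outside its range is refused whole. OPENING is the gripper's target within -1 to 1 (fully open at 1, half-way at 0, shut at -1), set as the call begins (- or left out, the last holds). The fingers move at their own pace and stop on an object; the grip force is fixed at half the most. Time passes only in rows, so rows that do not move let the fingers close. It gives the time, the measured TCP pose, the force, the opening and the grip force at its end, in the units of the state.
- telemetry.sense(): the state, without advancing time (a new reading comes with each control period).
- viewer.snapshot(name): name is "scene" or "top"; returns a dict with "pixels" (480x640x3 uint8, red, green, blue), "fx", "fy", "cx", "cy" (pixels), "world_from_camera" (4x4, takes a point from camera to world coordinates). Camera axes: x right, y down, z forward; pixel columns grow to the right and rows downward; lengths in m; the calibration is good to about 2 mm. A picture is of the moment at which its call begins. There is no depth.
- ticket.close_job(): hands the job in; it is judged then, once.
Trained networks look in a picture, given as the dict that the camera call returned (one of the last four; its "shot" number tells which), for a name from the list of things; names that differ only in an ending like _2 or _b are one class to them, and where a whole thing is asked for, a point or a joint stands for the part that bears it (a point fixed in the world has none). Each returns a list of dicts, best first, with "confidence" (0 to 1); they miss things now and then, are a little off and sometimes report something else, mostly with a low value. They report only what shows in the picture. A call takes as long as a camera call.
- viewer.boxes_of(picture, query): "at" ([x, y, z] in m, in the coordinates of the camera as it stood for that picture, good to about 4 mm: the middle of the surface that is visible of it).
The state is a dict: "t": time; "q": joint angles; "joint_velocities": joint speeds; "effort": joint torques, N m; "eef_pos": TCP position; "eef_rot": TCP orientation; "ft_force": force on the tool from outside, world axes, zero at the start; "wrist_torque": the same for the moment, N m; "grip_width": finger opening in m; "gripper_force": force on a finger pad.
Only numpy, scipy, OpenCV 4.12 (cv2) and the standard library are available. Lean on these libraries where they do the work, as an engineer would, in place of code of your own. Each camera call takes 0.05 s, during which the arm holds its last target. There are 200 camera calls.

TASK

Get the projector ready to show: slide its lens cover fully open by the orange tab, and turn the focus dial by its fin until the white pointer stands at the red mark on the silver ring. Leave the other things on the desk where they are.

Things in the scene. Friction and masses are not known exactly. Their poses are not given: they have to be found in the camera images.
- projector: White compact projector, 160 deep (its x) x 220 wide (y), fixed, case top 85 above its underside. Origin: centre of its underside; +x is the way its lens looks (roughly away from the robot), +y its left, z up. The focus dial stands on top with its axis at x -22, y -48 mm; the lens cover's orange tab runs along the far edge of the top at x +62, y +22 (shut) to +62 mm (open).
- focus_dial (a joint): Angle of the focus dial (rad), growing anticlockwise seen from above; end stops at -1.45 and 1.45. At q its fin and white pointer stand toward (-cos q, -sin q) in the projector's frame. Light friction (0.06 N m, some 3 N at the fin); it stays where left. A black knurled disc, 76 mm across, upper face 13 mm above the case top.
- fin_top (a point): Middle of the top of the black radial fin that stands on the dial: 18 mm long (13 to 31 mm from the dial's axis), 10 mm thick, 24 mm tall, top 37 mm above the case top, white line along its top. Its frame is the dial's: -x points outward along the fin.
- dial_pointer (a point): Outer end of the dial's white pointer line, 40 mm from the dial's axis, 13 mm above the case top.
- index_mark (a point): Where dial_pointer must come: on the line of the red mark, 40 mm from the dial's axis, at dial_pointer's height. The mark is a red stripe 4.5 x 13 mm lying radially on the fixed flat silver ring (108 mm across, black ticks) round the dial. Its angle differs each time; it is always anticlockwise from above of the dial's start, by 0.35 to 2.4 rad, within the dial's travel.
- lens_cover (a joint): Travel of the grey sliding lens cover (m) along the projector's +y: 0 shut, 0.04 fully open, against its stop. Friction about 1.5 N; it stays where it is left.
- cover_tab (a point): Middle of the top of the orange thumb tab of the lens cover; the tab is 14 mm (projector's x) x 12 mm (y), its top 27 mm above the case top, standing up 24 mm from a low grey plate 3 mm high.
- mug_2: Green mug, 86 mm across, 96 mm tall, bystander; origin at the centre of its underside.
- trinket_box: Cream small box with a decorated lid, 66x92x39 mm, bystander; origin at its underside. Near it the desk lamp's level arm reaches over the desk, 0.37 m up, from the right as far as about x 0.51, y -0.44 m: keep clear of it.
- glue_stick: Yellow and red glue stick standing upright, 25 mm across, 92 mm tall, bystander; origin at the centre of its underside.

How it is judged:
By the outcome, as a careful person would: the job done as asked, in the order asked, and still so for the second after the job is handed in, with the robot touching nothing.
It also fails if it takes over 48 s, if anything falls off the work surface, if the arm or the gripper's body presses on something with over 40 N, if the wrist force passes 120 N, or if a joint passes its speed limit or range.

## Working session

There is one attempt and no reset: what is moved stays moved. The work goes in short steps, Python scripts to look and compute and a shell command to move; the robot and the scene stay as the last step left them, time stands still between calls to the robot, and variables do not carry over. Pictures are saved under pics/ and viewed, at most 10 in all, crops included, and the job is handed in when it is done.

```bash
mkdir -p pics
cat > h.py <<'E'
import numpy as np,cv2
from bench import telemetry, viewer, ticket
def snap(n,f=None):
    p=viewer.snapshot(n)
    if f: cv2.imwrite('pics/'+f,p['pixels'][:,:,::-1])
    return p
def find(p,q):
    W=np.array(p['world_from_camera']);r=[]
    for d in viewer.boxes_of(p,q)[:2]:
        a=np.array(d['at']);w=W@np.r_[a,1];u=(p['fx']*a[0]/a[2]+p['cx'],p['fy']*a[1]/a[2]+p['cy'])
        r.append((round(d['confidence'],2),w[:3].round(4).tolist(),np.round(u).tolist()))
    return r
def plane(p,u,v,z):
    W=np.array(p['world_from_camera']);d=W[:3,:3]@np.array([(u-p['cx'])/p['fx'],(v-p['cy'])/p['fy'],1]);o=W[:3,3]
    return o+d*(z-o[2])/d[2]
E
python3 - <<'E'
from h import *
for n in('scene','top'):
    p=snap(n,n+'1.png')
    print(n,np.array(p['world_from_camera']).round(3).tolist(),p['fx'])
    for q in('projector','fin_top','dial_pointer','index_mark','cover_tab','focus_dial','mug_2','trinket_box','glue_stick'): print(q,find(p,q))
s=telemetry.sense();print(s['t'],s['eef_pos'],s['eef_rot'],s['grip_width'])
E
```

```text
scene [[0.722, -0.484, 0.495, 0.129], [-0.692, -0.488, 0.532, -0.735], [-0.016, -0.727, -0.687, 0.797], [0.0, 0.0, 0.0, 1.0]] 528.6244061892656
projector [(0.95, [0.541, -0.2415, 0.0893], [305.0, 281.0])]
fin_top [(0.69, [0.5373, -0.2585, 0.0992], [309.0, 283.0])]
dial_pointer [(0.76, [0.536, -0.2615, 0.1015], [310.0, 284.0])]
index_mark [(0.84, [0.523, -0.2776, 0.0931], [311.0, 296.0])]
cover_tab [(0.46, [0.6344, -0.1984, 0.093], [325.0, 242.0])]
focus_dial []
mug_2 [(0.94, [0.6661, 0.0505, 0.0634], [259.0, 191.0])]
trinket_box [(0.65, [0.5135, -0.4953, 0.0375], [401.0, 396.0])]
glue_stick [(0.65, [0.7489, 0.0656, 0.0607], [282.0, 173.0])]
top [[-0.018, -0.997, 0.072, 0.535], [-1.0, 0.017, -0.02, -0.187], [0.018, -0.073, -0.997, 1.367], [0.0, 0.0, 0.0, 1.0]] 608.8404372889692
projector [(0.95, [0.5733, -0.1929, 0.0881], [307.0, 264.0])]
fin_top [(0.83, [0.5407, -0.2567, 0.0992], [338.0, 279.0]), (0.46, [0.755, 0.072, 0.0888], [180.0, 180.0])]
dial_pointer [(0.56, [0.5438, -0.251, 0.0968], [335.0, 278.0])]
index_mark [(0.73, [0.5394, -0.2556, 0.0914], [337.0, 280.0]), (0.67, [0.5438, -0.2517, 0.0999], [335.0, 278.0])]
cover_tab [(0.63, [0.6487, -0.1929, 0.09], [306.0, 228.0])]
focus_dial [(0.88, [0.5413, -0.2551, 0.1039], [337.0, 279.0])]
mug_2 []
trinket_box [(0.98, [0.5188, -0.4861, 0.0356], [441.0, 287.0]), (0.27, [0.5434, -0.2542, 0.0994], [337.0, 278.0])]
glue_stick [(0.76, [0.754, 0.0691, 0.0869], [182.0, 181.0]), (0.31, [0.5211, -0.4857, 0.0344], [441.0, 286.0])]
1.0 [0.28550853 0.61165303 0.18487154] [ 3.14152061e+00 -3.47751573e-05  2.70478353e+00] 0.08724750276955338
```

Run:
```python
import cv2,numpy as np
a=cv2.imread('pics/scene1.png')[200:350,220:420];b=cv2.imread('pics/top1.png')[200:350,240:440]
cv2.imwrite('pics/c1.png',cv2.resize(b,(800,600),interpolation=cv2.INTER_CUBIC))
cv2.imwrite('pics/c2.png',cv2.resize(a,(800,600),interpolation=cv2.INTER_CUBIC))
```

```text
(no output)
```

View pics/c1.png

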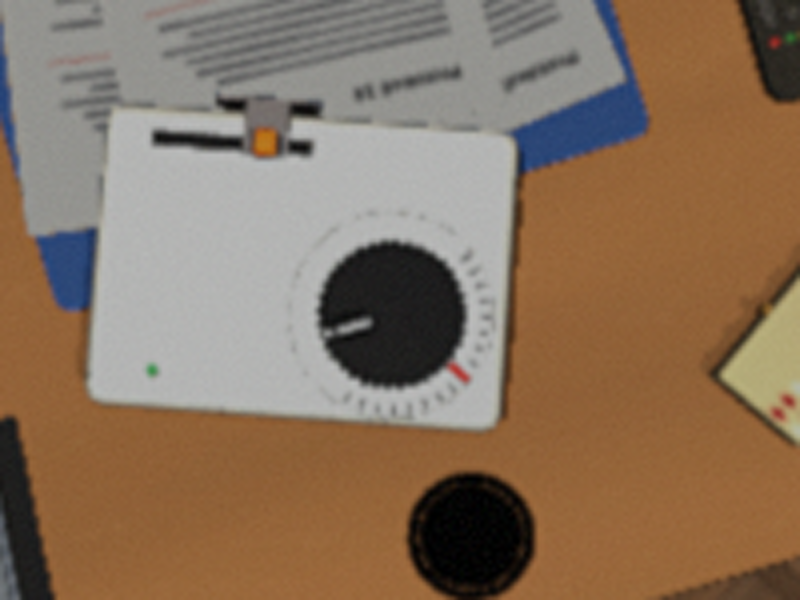

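View pics/c2.png

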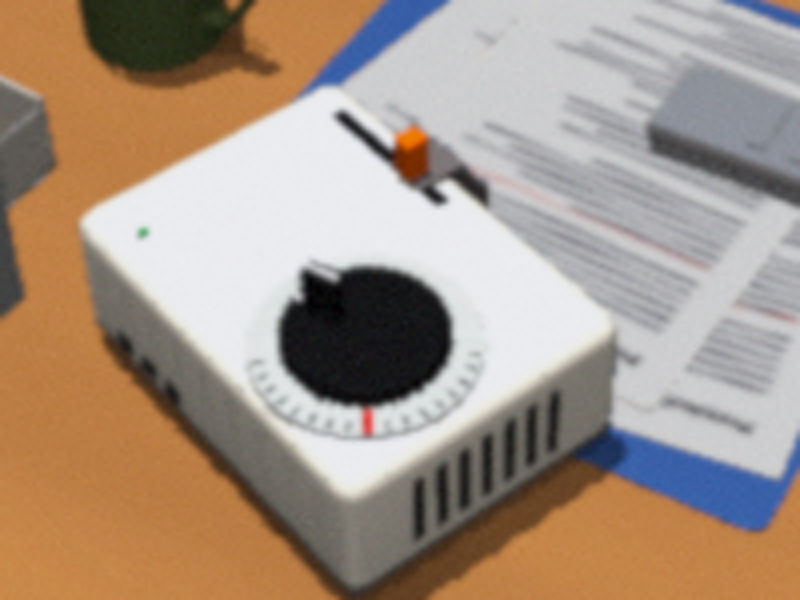

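View pics/scene1.png

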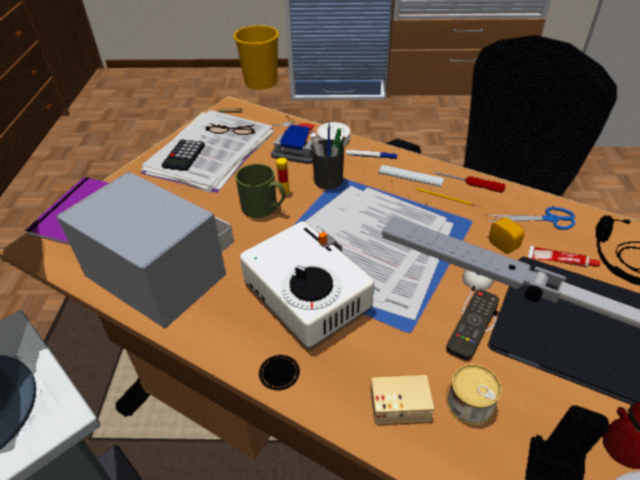

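View pics/top1.png

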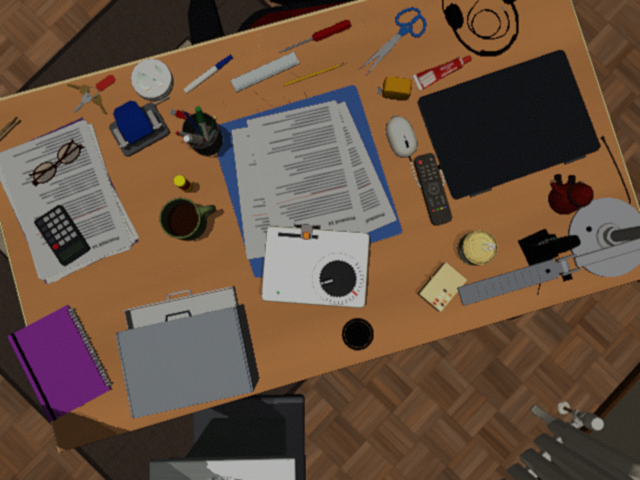

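Run:
```python
from h import *
import pickle
T=snap('top');S=snap('scene')
# top crop px/4+ (240,200); scene crop px/4+(220,200)
t=lambda u,v,z:plane(T,240+u/4,200+v/4,z).round(4)
s=lambda u,v,z:plane(S,220+u/4,200+v/4,z).round(4)
print('corners top',t(115,105,.085),t(517,130,.085),t(500,430,.085),t(90,400,.085))
print('corners sc',s(325,88,.085),s(615,330,.085),s(350,500,.085),s(82,215,.085))
print('tab',t(265,140,.112),s(411,130,.112))
print('dial',t(392,314,.098),s(366,336,.098))
print('fin',t(350,327,.122),s(322,268,.122),'fin outer',t(330,332,.122),'inner',t(371,322,.122))
print('mark',t(459,373,.086),s(368,422,.086))
# triangulate
def ray(p,u,v):
    W=np.array(p['world_from_camera']);d=W[:3,:3]@np.array([(u-p['cx'])/p['fx'],(v-p['cy'])/p['fy'],1]);return W[:3,3],d/np.linalg.norm(d)
def tri(a,b):
    A=0;B=0
    for o,d in(ray(T,240+a[0]/4,200+a[1]/4),ray(S,220+b[0]/4,200+b[1]/4)):
        P=np.eye(3)-np.outer(d,d);A=A+P;B=B+P@o
    return np.linalg.solve(A,B).round(4)
print('tri tab',tri((265,140),(411,130)),'dial',tri((392,314),(366,336)),'mark',tri((459,373),(368,422)),'fin',tri((350,327),(322,268)))
# grey box height: top corners in scene full px
for u,v in((62,212),(132,178),(215,218),(148,250)): print([plane(S,u,v,z).round(3).tolist() for z in(.1,.15,.2,.25)])
```

```text
corners top [ 0.6546 -0.1137  0.085 ] [ 0.6379 -0.326   0.085 ] [ 0.4802 -0.3132  0.085 ] [ 0.4998 -0.0987  0.085 ]
corners sc [ 0.6468 -0.1147  0.085 ] [ 0.6293 -0.3291  0.085 ] [ 0.4796 -0.3155  0.085 ] [ 0.5027 -0.1007  0.085 ]
tab [ 0.6327 -0.1924  0.112 ] [ 0.6361 -0.1898  0.112 ]
dial [ 0.5418 -0.257   0.098 ] [ 0.5392 -0.2617  0.098 ]
fin [ 0.5354 -0.2341  0.122 ] [ 0.5386 -0.235   0.122 ] fin outer [ 0.5331 -0.2239  0.122 ] inner [ 0.5378 -0.2449  0.122 ]
mark [ 0.5104 -0.2923  0.086 ] [ 0.513  -0.2907  0.086 ]
tri tab [ 0.6327 -0.1927  0.116 ] dial [ 0.5422 -0.2576  0.0923] mark [ 0.5109 -0.2923  0.0892] fin [ 0.5366 -0.235   0.1233]
[[0.307, 0.243, 0.1], [0.294, 0.172, 0.15], [0.282, 0.102, 0.2], [0.269, 0.032, 0.25]]
[[0.469, 0.245, 0.1], [0.444, 0.175, 0.15], [0.42, 0.105, 0.2], [0.395, 0.034, 0.25]]
[[0.521, 0.004, 0.1], [0.492, -0.049, 0.15], [0.464, -0.102, 0.2], [0.436, -0.155, 0.25]]
[[0.376, 0.018, 0.1], [0.358, -0.036, 0.15], [0.34, -0.09, 0.2], [0.323, -0.144, 0.25]]
```

```bash
python3 -m handwheel '[[[0,0,-3.5,6.5],[0,0,-3.5,6.5],[0,0,-3.5,6.5],[0,0,-3.5,6.5],[0,0,0,6.5],[0,0,0,6.5],[0,0,0,6.5],[0,0,0,6.5],[0,0,0,6.5],[0,0,0,6.5],[0,0,0,0]]]' 0; python3 -m handwheel '[[[-3.8,1.6,0,0],[-3.8,1.6,0,0],[-3.8,1.6,0,0],[-3.8,1.6,0,0],[-3.8,1.6,0,0],[-3.8,1.6,0,0],[-3.8,1.6,0,0],[-3.8,1.6,0,0],[-3.8,1.6,0,0],[-3.8,1.6,0,0],[-3.8,1.6,0,0],[-3.8,1.6,0,0],[-3.8,1.6,0,0],[-3.8,1.6,0,0],[-3.8,1.6,0,0],[-3.8,1.6,0,0],[-3.8,1.6,0,0],[-3.8,1.6,0,0],[0,0,0,0],[0,0,0,0]]]'; python3 -c "
from h import *
print(telemetry.sense()['q'],telemetry.sense()['eef_rot'])"
```

```text
t: 2.02
eef_pos: [0.2855, 0.6116, 0.3249]
eef_rot: [3.141, 0.0, 1.569]
ft_force: [0.5, -0.5, -0.4]
grip_width: 0.0438
gripper_force: 0.0
t: 3.68
eef_pos: [0.5732, -0.0757, 0.3247]
eef_rot: [-3.141, 0.001, 1.567]
ft_force: [-0.2, 0.8, -0.4]
grip_width: 0.0431
gripper_force: 0.0
[-0.46132773  0.24139902  0.65351068  1.59797521 -0.14817942  1.35297745
  0.20644511] [-3.14132401e+00  1.17865165e-03  1.56694993e+00]
```

```bash
python3 -m handwheel '[[[-2.9,1.5,0,0],[-2.9,1.5,0,0],[-2.9,1.5,0,0],[-2.9,1.5,0,0],[0,0,1.1,6.8],[0,0,1.1,6.8],[0,0,1.1,6.8],[0,0,1.1,6.8],[0,0,1.1,6.8],[0,0,1.1,6.8],[0,0,1.1,6.8],[0,0,1.1,6.8],[0,0,1.1,6.8],[0,0,1.1,6.8],[0,0,0,6.8],[0,0,0,6.8],[0,0,0,6.8],[0,0,0,6.4],[0,0,0,0],[0,0,0,0]]]'
python3 - <<'E'
from h import *
print(telemetry.sense()['q'])
S=snap('scene','s2.png');T=snap('top')
cv2.imwrite('pics/c3.png',np.hstack([cv2.resize(p['pixels'][y:y+150,x:x+100,::-1],(400,600),interpolation=cv2.INTER_CUBIC) for p,x,y in((S,270,160),(T,260,180))]))
print(find(S,'cover_tab'))
E
```

```text
t: 5.35
eef_pos: [0.6335, -0.1865, 0.2144]
eef_rot: [-3.14, 0.001, -0.078]
ft_force: [0.8, -0.0, 0.1]
grip_width: 0.0433
gripper_force: 0.0
[-0.43563867  0.60070623  1.03974079  1.57583831 -0.53495132  1.2774089
 -0.96169289]
[(0.59, [0.6366, -0.1982, 0.0903], [326.0, 243.0])]
```

View pics/c3.png

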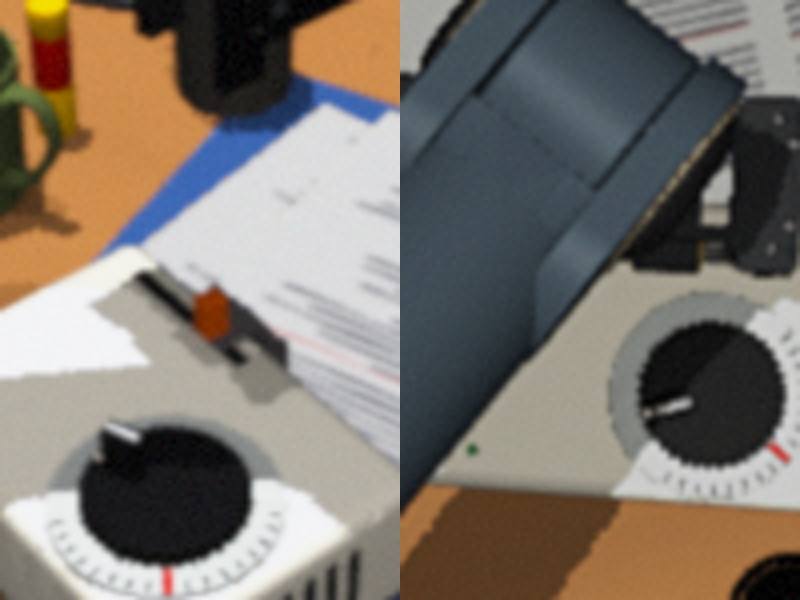

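```bash
python3 -m handwheel '[[[0,0.7,2,0],[0,0,2,0],[0,0,2,0],[0,0,2,0],[0,0,2,0],[0,0,1,0],[0,0,0.9,0],[0,0,0,0],[0,0,0,0]]]' ; python3 -c "
from h import *
print(telemetry.sense()['q'])"
```

```text
t: 6.25
eef_pos: [0.6328, -0.1956, 0.0963]
eef_rot: [3.142, -0.0, -0.084]
ft_force: [-0.6, -0.7, -0.3]
grip_width: 0.0436
gripper_force: 0.0
[-0.37245998  0.70751513  0.95032972  1.69290467 -0.64165308  1.08378392
 -0.87486893]
```

```bash
python3 -m handwheel '[[[0,0,0.2,0],[0,0,0,0],[0,0,0,0],[0,0,0,0],[0,0,0,0],[0,0,0,0],[0,0,0,0],[0,0,0,0]]]' -1
python3 - <<'E'
from h import *
S=snap('scene')
cv2.imwrite('pics/c4.png',cv2.resize(S['pixels'][180:300,250:410,::-1],(800,600),interpolation=cv2.INTER_CUBIC))
E
```

```text
t: 6.92
eef_pos: [0.6326, -0.1954, 0.0939]
eef_rot: [-3.142, -0.0, -0.084]
ft_force: [-0.1, -0.6, -0.6]
grip_width: 0.0023
gripper_force: 0.0
```

View pics/c4.png

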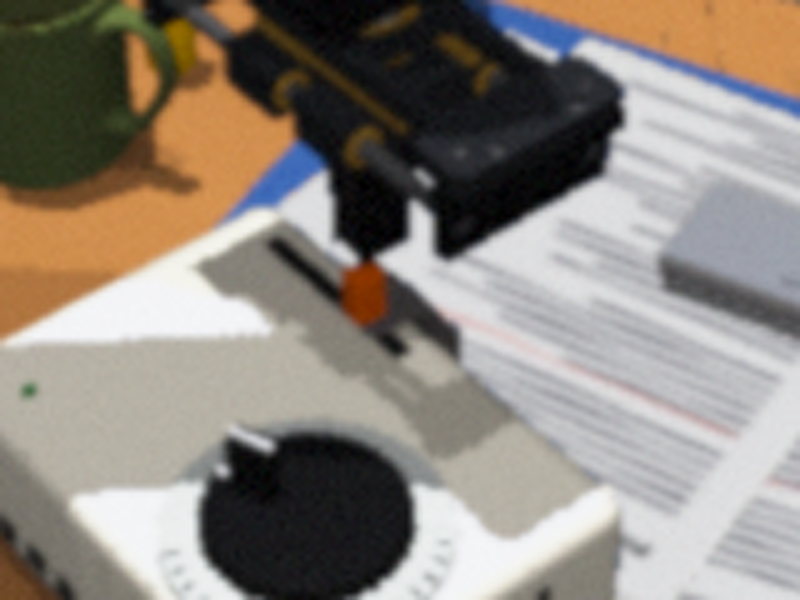

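Run:
```python
from h import *
S=snap('scene')
def pix(p,w):
    c=np.linalg.inv(np.array(p['world_from_camera']))@np.r_[w,1];return (p['fx']*c[0]/c[2]+p['cx'],p['fy']*c[1]/c[2]+p['cy'])
for z in(.094,.13):
  u,v=pix(S,[.6326,-.1954,z]);print('tcp crop px',(u-250)*5,(v-180)*5)
for z in (.088,.112): print('tab top c4',plane(S,250+366/5,180+268/5,.112),'bottom',plane(S,250+366/5,180+322/5,.088))
for w in ([.6301,-.1976,.112],[.633,-.193,.112]): u,v=pix(S,w);print((u-250)*5,(v-180)*5)
hsv=cv2.cvtColor(S['pixels'],cv2.COLOR_RGB2HSV)[225:260,310:340]
m=(hsv[...,0]<16)&(hsv[...,1]>200)&(hsv[...,2]>90);y,x=np.nonzero(m);print(x.min()+310,x.max()+310,y.min()+225,y.max()+225,m.sum())
print(telemetry.sense()['grip_width'])
```

```text
tcp crop px 368.1376525726128 308.1730254045708
tcp crop px 366.716909294461 238.91453373375754
tab top c4 [ 0.6345309  -0.19259667  0.112     ] bottom [ 0.63093995 -0.19580595  0.088     ]
tab top c4 [ 0.6345309  -0.19259667  0.112     ] bottom [ 0.63093995 -0.19580595  0.088     ]
366.69969927437563 279.9173175869191
363.8364768202348 270.4274657126099
319 326 233 243 76
0.0008452806485351556
```

Run:
```python
from h import *
S=snap('scene');T=snap('top')
f=lambda p,x,y,w,h,W,H:cv2.resize(np.clip(255*(p['pixels'][y:y+h,x:x+w,::-1]/255.)**.5,0,255).astype(np.uint8),(W,H),interpolation=cv2.INTER_CUBIC)
cv2.imwrite('pics/c5.png',np.hstack([f(S,280,170,80,100,480,600),f(T,280,200,53,100,320,600)]))
```

```text
(no output)
```

View pics/c5.png

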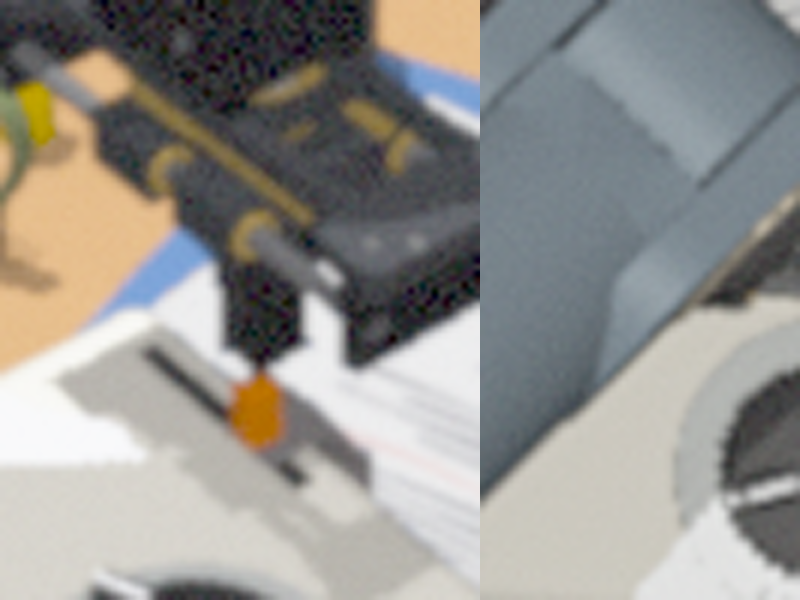

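```bash
python3 -m handwheel '[[[0,0,-2.5,0],[0,0,-2.5,0],[0,0,0,0],[0,0,0,0]]]'
python3 - <<'E'
from h import *
S=snap('scene')
def pix(p,w):
    c=np.linalg.inv(np.array(p['world_from_camera']))@np.r_[w,1];return (p['fx']*c[0]/c[2]+p['cx'],p['fy']*c[1]/c[2]+p['cy'])
e=telemetry.sense();u,v=pix(S,e['eef_pos']);print(e['eef_pos'],u,v,(u-280)*6,(v-160)*6)
f=lambda p,x,y,w,h,W,H:cv2.resize(np.clip(255*(p['pixels'][y:y+h,x:x+w,::-1]/255.)**.5,0,255).astype(np.uint8),(W,H),interpolation=cv2.INTER_CUBIC)
cv2.imwrite('pics/c6.png',f(S,280,160,100,100,600,600))
E
```

```text
t: 7.45
eef_pos: [0.6334, -0.1961, 0.1453]
eef_rot: [3.141, -0.003, -0.084]
ft_force: [0.0, 0.6, -0.1]
grip_width: 0.0003
gripper_force: 0.0
[ 0.63261794 -0.19540116  0.14397254] 323.2366299082321 222.21512882208302 259.41977944939254 373.2907729324981
```

View pics/c6.png

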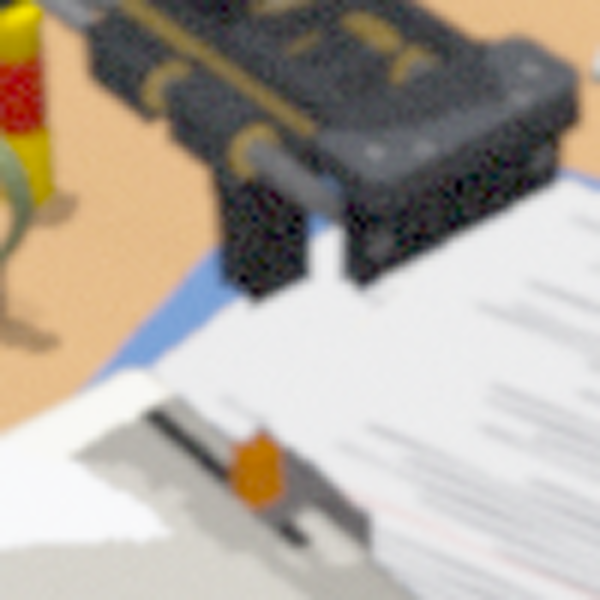

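Run:
```python
from h import *
S=snap('scene')
def pix(p,w):
    c=np.linalg.inv(np.array(p['world_from_camera']))@np.r_[w,1];return ((p['fx']*c[0]/c[2]+p['cx']-280)*6,(p['fy']*c[1]/c[2]+p['cy']-160)*6)
c=np.array([.6326,-.1954,.144]);X=np.array([.9965,-.084,0]);Y=np.array([-.084,-.9965,0])
for n,a,b,h in(('tip near',-.0095,.015,0),('tip ctr',0,0,0),('grasp near',-.0095,.015,.019),('pad.04',-.0095,.015,.04),('body near-right',-.0375,.095,.07),('body far-right',.0375,.095,.07),('body near-left',-.0375,-.095,.07)):
    print(n,np.round(pix(S,c+a*X+b*Y+np.array([0,0,h]))))
```

```text
tip near [266. 411.]
tip ctr [259. 373.]
grasp near [265. 365.]
pad.04 [264. 312.]
body near-right [368. 417.]
body far-right [569. 302.]
body near-left [-34.  97.]
```

The whole gripper appears about 50 mm higher in the picture than eef_pos says (finger tip corner at (258,298), predicted (266,411)), so it closed above the tab. I'll go lower, carefully, with fingers half open.

```bash
python3 -m handwheel '[[[0,0,0,0],[0,0,0,0],[0,0,1.5,0],[0,0,1.5,0],[0,0,1.5,0],[0,0,1.5,0],[0,0,1,0],[0,0,0.6,0],[0,0,0.4,0],[0,0,0.3,0],[0,0,0,0],[0,0,0,0]]]' 0
python3 - <<'E'
from h import *
S=snap('scene')
f=lambda p,x,y,w,h,W,H:cv2.resize(np.clip(255*(p['pixels'][y:y+h,x:x+w,::-1]/255.)**.5,0,255).astype(np.uint8),(W,H),interpolation=cv2.INTER_CUBIC)
cv2.imwrite('pics/c7.png',f(S,280,160,100,100,600,600))
E
```

```text
t: 8.55
eef_pos: [0.6329, -0.1957, 0.0613]
eef_rot: [3.141, -0.001, -0.084]
ft_force: [0.5, -1.1, 0.5]
grip_width: 0.0435
gripper_force: 0.0
```

View pics/c7.png

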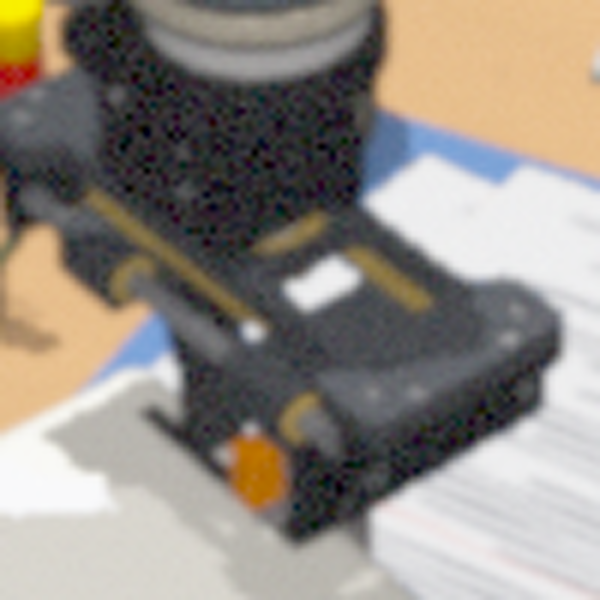

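```bash
python3 -m handwheel '[[[0,0,0.4,0],[0,0,0.4,0],[0,0,0.4,0],[0,0,0,0],[0,0,0,0]]]' 0;  python3 -m handwheel '[[[0,0,0,0],[0,0,0,0],[0,0,0,0],[0,0,0,0],[0,0,0,0],[0,0,0,0]]]' -1
```

```text
t: 9.02
eef_pos: [0.6329, -0.1954, 0.0508]
eef_rot: [-3.14, -0.001, -0.084]
ft_force: [-3.1, 3.0, 11.7]
grip_width: 0.0433
gripper_force: 6.1
t: 9.52
eef_pos: [0.6339, -0.1947, 0.0508]
eef_rot: [-3.139, -0.002, -0.083]
ft_force: [-1.9, 2.6, 11.0]
grip_width: 0.0231
gripper_force: 31.5
```

```bash
python3 -m handwheel '[[[0,0,0,0],[0,0,0,0],[0,0,-0.4,0],[0,0,-0.4,0],[0,0,0,0]]]' 0;  python3 -m handwheel '[[[0,0,0,0],[0,0,0,0],[0,0,0,0],[0,0,0,0],[0,0,0,0],[0,0,0,0],[0,0,0,0]]]' -1; python3 -c "
from h import *
print(telemetry.sense()['q'])"
```

```text
t: 9.93
eef_pos: [0.6328, -0.1961, 0.0575]
eef_rot: [3.141, -0.001, -0.084]
ft_force: [0.8, -0.3, -0.0]
grip_width: 0.0417
gripper_force: 0.0
t: 10.52
eef_pos: [0.6325, -0.1945, 0.0566]
eef_rot: [-3.14, 0.001, -0.084]
ft_force: [0.1, 1.8, 1.2]
grip_width: 0.0118
gripper_force: 30.0
[-0.3517909   0.74767947  0.91289056  1.72164452 -0.68297214  1.02406834
 -0.84637206]
```

```bash
python3 -m handwheel '[[[0,-0.5,0,0],[0,-0.5,0,0],[0,-0.5,0,0],[0,-0.5,0,0],[0,-0.5,0,0],[0,-0.5,0,0],[0,-0.5,0,0],[0,-0.4,0,0],[0,0,0,0],[0,0,0,0]]]';  python3 -m handwheel '[[[0,-0.1,0,0],[0,-0.1,0,0],[0,-0.1,0,0],[0,0,0,0],[0,0,0,0]]]'
```

```text
t: 11.35
eef_pos: [0.6361, -0.1548, 0.0566]
eef_rot: [-3.139, 0.0, -0.083]
ft_force: [0.7, 1.0, -3.2]
grip_width: 0.0118
gripper_force: 30.0
t: 11.77
eef_pos: [0.6361, -0.1547, 0.0567]
eef_rot: [3.14, -0.001, -0.085]
ft_force: [3.7, -3.9, -9.2]
grip_width: 0.0119
gripper_force: 30.0
```

```bash
python3 -m handwheel '[[[0,0,0,0],[0,0,0,0],[0,0,0,0],[0,0,-2,0],[0,0,-2,0],[0,0,-2,0],[0,0,-2,0],[-2.3,2.3,0,0],[-2.3,2.3,0,0],[-2.3,2.3,0,0],[-2.3,2.3,0,0],[0,0,0,0]]]' 0;  python3 -m handwheel '[[[0,0,0,6.8],[0,0,0,6.8],[0,0,0,6.8],[0,0,0,6.8],[0,0,0,6.8],[0,0,0,6.8],[0,0,0,6.8],[0,0,0,6.8],[0,0,0,6.8],[0,0,0,6.8],[0,0,0,6.8],[0,0,0,0],[0,0,0,0]]]'
python3 - <<'E'
from h import *
print(telemetry.sense()['q'])
S=snap('scene')
f=lambda p,x,y,w,h,W,H:cv2.resize(np.clip(255*(p['pixels'][y:y+h,x:x+w,::-1]/255.)**.5,0,255).astype(np.uint8),(W,H),interpolation=cv2.INTER_CUBIC)
cv2.imwrite('pics/c8.png',f(S,240,190,133,100,800,600))
print(find(S,'fin_top'),find(S,'cover_tab'))
E
```

```text
t: 12.77
eef_pos: [0.5303, -0.243, 0.1382]
eef_rot: [3.141, 0.001, -0.095]
ft_force: [-0.8, -0.7, 0.1]
grip_width: 0.0435
gripper_force: 0.0
t: 13.85
eef_pos: [0.5368, -0.2372, 0.1371]
eef_rot: [-3.141, 0.001, -1.386]
ft_force: [0.7, 0.8, -0.1]
grip_width: 0.0435
gripper_force: 0.0
[-0.47972908  0.68631622  1.25642077  1.84602065 -0.71757693  1.16108705
 -1.92924945]
[(0.72, [0.5381, -0.2573, 0.0999], [309.0, 282.0])] []
```

View pics/c8.png

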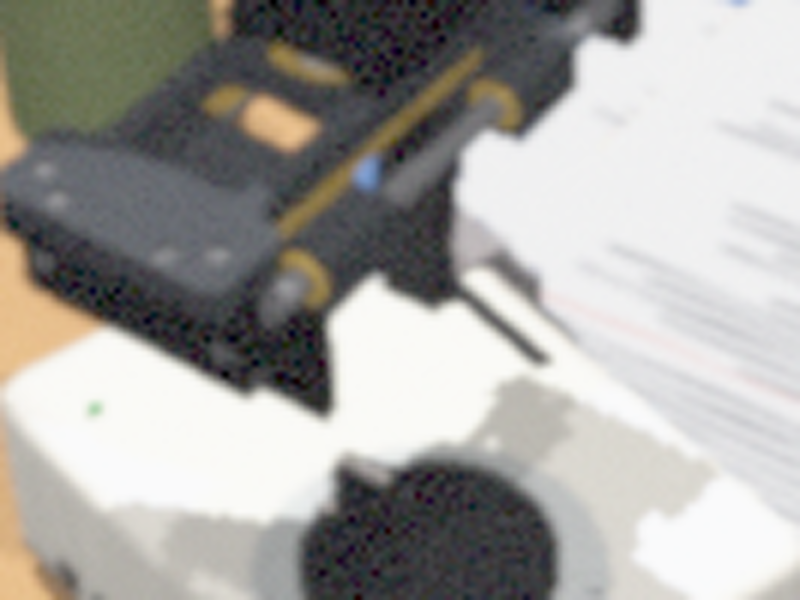

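```bash
python3 -m handwheel '[[[0,0,1.5,0],[0,0,1.5,0],[0,0,1.5,0],[0,0,1,0],[0,0,0.6,0],[0,0,0.4,0],[0,0,0.4,0],[0,0,0,0],[0,0,0,0]]]' 0;  python3 -m handwheel '[[[0,0,0,0],[0,0,0,0],[0,0,0,0],[0,0,0,0],[0,0,0,0],[0,0,0,0],[0,0,0,0]]]' -1; python3 -c "
from h import *
print(telemetry.sense()['q'])"
```

```text
t: 14.75
eef_pos: [0.5368, -0.2378, 0.068]
eef_rot: [-3.141, -0.0, -1.39]
ft_force: [-0.3, 0.9, -0.1]
grip_width: 0.0433
gripper_force: 0.0
t: 15.33
eef_pos: [0.5376, -0.2373, 0.0679]
eef_rot: [-3.14, -0.0, -1.389]
ft_force: [2.6, -1.7, -0.9]
grip_width: 0.0099
gripper_force: 29.7
[-0.42472559  0.75427276  1.16353293  1.90407455 -0.81026423  1.05262841
 -1.8691486 ]
```

```bash
python3 -m handwheel '[[[0.016,0.268,0,-7],[0.016,0.268,0,-7],[0.016,0.268,0,-7],[0.016,0.268,0,-7],[0.016,0.268,0,-7],[0.016,0.268,0,-7],[0,0,0,0],[0,0,0,0]]]';python3 -m handwheel '[[[0.016,0.268,0,-7],[0.016,0.268,0,-7],[0.016,0.268,0,-7],[0.016,0.268,0,-7],[0.016,0.268,0,-7],[0.016,0.268,0,-7],[0,0,0,0],[0,0,0,0]]]'; python3 -c "
from h import *
print(telemetry.sense()['q'])"
```

```text
t: 16.0
eef_pos: [0.5261, -0.2451, 0.0679]
eef_rot: [-3.139, -0.004, -0.655]
ft_force: [6.4, -0.5, -5.5]
grip_width: 0.01
gripper_force: 29.9
t: 16.67
eef_pos: [0.5225, -0.2586, 0.0679]
eef_rot: [-3.14, -0.006, 0.079]
ft_force: [6.7, 3.3, -4.0]
grip_width: 0.0099
gripper_force: 29.9
[-0.18688204  0.55512291  0.79397324  1.90842541 -0.51231112  0.88702167
 -0.62589153]
```

```bash
python3 -m handwheel '[[[0.016,0.268,0,-7],[0.016,0.268,0,-7],[0.016,0.268,0,-7],[0.016,0.268,0,-7],[0.016,0.268,0,-7],[0.016,0.268,0,-7],[0,0.06,0,-1.5],[0,0,0,0],[0,0,0,0]]]'; python3 -m handwheel '[[[0,0,0,0],[0,0,0,0],[0,0,0,0],[0,0,-2,0],[0,0,-3,0],[0,0,-4,0],[0,0,-4,0],[0,0,0,0]]]' 0
python3 - <<'E'
from h import *
print(telemetry.sense()['q'])
S=snap('scene','s9.png')
def meas(p,name,R):
    im=p['pixels'];x0,y0,x1,y1=R;c=im[y0:y1,x0:x1].astype(int)
    red=(c[...,0]>130)&(c[...,1]<90)&(c[...,2]<90)
    n,l,st,ce=cv2.connectedComponentsWithStats(red.astype(np.uint8))
    for i in range(1,n):
        if st[i,4]>3:print(name,'red',st[i].tolist(),(ce[i]+[x0,y0]).round(1),plane(p,*(ce[i]+[x0,y0]),.086).round(4))
meas(S,'S',(270,240,360,330))
print(find(S,'fin_top'),find(S,'dial_pointer'),find(S,'index_mark'))
E
```

```text
t: 17.42
eef_pos: [0.5291, -0.2713, 0.0678]
eef_rot: [-3.141, -0.006, 0.839]
ft_force: [5.1, 7.4, -1.0]
grip_width: 0.0097
gripper_force: 29.9
t: 18.08
eef_pos: [0.5293, -0.2796, 0.2058]
eef_rot: [3.128, -0.004, 0.833]
ft_force: [0.6, -1.1, 0.7]
grip_width: 0.0428
gripper_force: 0.0
[-0.09654895  0.36410345  0.67675518  1.73895617 -0.25318893  1.11244037
 -0.07921467]
S red [41, 62, 2, 7, 14] [311.5 305. ] [ 0.5132 -0.2893  0.086 ]
[(0.86, [0.5385, -0.2606, 0.1001], [311.0, 283.0])] [(0.88, [0.5379, -0.2658, 0.0997], [312.0, 285.0])] [(0.71, [0.528, -0.2726, 0.0937], [311.0, 292.0])]
```

```bash
python3 -m handwheel '[[[0,0,-4,0],[0,0,-4,0],[2.6,-2.4,0,0],[2.6,-2.4,0,0],[2.6,-2.4,0,0],[2.6,-2.4,0,0],[2.6,-2.4,0,0],[2.6,-2.4,0,0],[2.6,-2.4,0,0],[2.6,-2.4,0,0],[0,0,0,0],[0,0,0,0]]]'
cat > m.py <<'E'
from h import *
def pix(p,w):
    c=np.linalg.inv(np.array(p['world_from_camera']))@np.r_[w,1];return np.array((p['fx']*c[0]/c[2]+p['cx'],p['fy']*c[1]/c[2]+p['cy']))
for n in('scene','top'):
    p=snap(n,n+'10.png');im=p['pixels'].astype(int);c=pix(p,[.5425,-.258,.098]).round().astype(int)
    x0,y0=c-32;s=im[y0:y0+64,x0:x0+64];Y,X=np.mgrid[0:64,0:64]
    # dial centre: dark pixels, ellipse of the disc
    dark=(s.max(2)<60).astype(np.uint8);dark=cv2.morphologyEx(dark,cv2.MORPH_CLOSE,np.ones((5,5)))
    nl,l,st,ce=cv2.connectedComponentsWithStats(dark);i=1+st[1:,4].argmax();cnt=cv2.findContours((l==i).astype(np.uint8),cv2.RETR_EXTERNAL,cv2.CHAIN_APPROX_NONE)[0][0]
    e=cv2.fitEllipse(cv2.convexHull(cnt));C=np.array(e[0])+[x0,y0];Cw=plane(p,*C,.096);print(n,'centre',C.round(1),Cw.round(4),'axes',np.round(e[1],1))
    red=((s[...,0]>110)&(s[...,1]<.5*s[...,0])&(s[...,2]<.6*s[...,0]))
    m=np.array([X[red].mean()+x0,Y[red].mean()+y0]);Mw=plane(p,*m,.086);d=Mw-Cw;print(' mark',m.round(1),red.sum(),'ang',np.degrees(np.arctan2(d[1],d[0]))%360,'r',np.hypot(*d[:2]))
    g=s.mean(2);inside=cv2.fillConvexPoly(np.zeros((64,64),np.uint8),cv2.convexHull(cnt),1)
    w=(g>100)&(inside>0)&~red
    for a,b in zip(X[w]+x0,Y[w]+y0):
        o=[]
        for z in(.098,.122):
            d=plane(p,a,b,z)-Cw;o.append((round(np.degrees(np.arctan2(d[1],d[0]))%360,1),round(1e3*np.hypot(*d[:2]))))
        print('  ',a,b,int(g[b-y0,a-x0]),o)
    for q in('cover_tab','dial_pointer','fin_top'):print(q,find(p,q))
E
python3 m.py
```

```text
t: 19.28
eef_pos: [0.522, 0.0099, 0.2759]
eef_rot: [-3.139, 0.003, 0.841]
ft_force: [0.2, -0.4, 0.3]
grip_width: 0.0436
gripper_force: 0.0
scene centre [311.  283.8] [ 0.5401 -0.2594  0.096 ] axes [33.  42.2]
 mark [311.5 304.7] 11 ang 227.905642416115 r 0.03960320246501189
   310 277 106 [(np.float64(53.8), 15), (np.float64(220.5), 8)]
   311 277 102 [(np.float64(46.7), 15), (np.float64(233.6), 8)]
   310 278 164 [(np.float64(55.0), 12), (np.float64(222.1), 10)]
   311 278 159 [(np.float64(46.6), 12), (np.float64(232.1), 10)]
   312 278 102 [(np.float64(38.2), 12), (np.float64(241.7), 10)]
   310 279 190 [(np.float64(56.9), 10), (np.float64(223.1), 12)]
   311 279 192 [(np.float64(46.5), 10), (np.float64(231.2), 12)]
   312 279 128 [(np.float64(36.0), 10), (np.float64(239.0), 13)]
   309 280 101 [(np.float64(72.3), 8), (np.float64(217.0), 15)]
   310 280 190 [(np.float64(60.1), 8), (np.float64(223.7), 15)]
   311 280 202 [(np.float64(46.3), 7), (np.float64(230.5), 15)]
   312 280 134 [(np.float64(32.5), 7), (np.float64(237.2), 15)]
   309 281 101 [(np.float64(81.9), 6), (np.float64(
[... 2548 characters left out ...]
)]
   348 287 140 [(np.float64(229.3), 28), (np.float64(227.3), 27)]
   349 287 154 [(np.float64(231.9), 30), (np.float64(230.0), 28)]
   350 287 121 [(np.float64(234.1), 32), (np.float64(232.5), 30)]
   349 288 125 [(np.float64(228.8), 31), (np.float64(226.9), 30)]
   350 288 149 [(np.float64(231.2), 33), (np.float64(229.4), 31)]
   350 289 131 [(np.float64(228.4), 34), (np.float64(226.7), 33)]
   351 289 123 [(np.float64(230.6), 36), (np.float64(229.0), 34)]
cover_tab [(0.51, [0.6534, -0.1577, 0.0938], [290.0, 226.0])]
dial_pointer [(0.58, [0.5433, -0.2526, 0.1004], [336.0, 278.0])]
fin_top [(0.71, [0.5384, -0.2561, 0.0976], [338.0, 280.0]), (0.68, [0.6785, 0.074, 0.0406], [184.0, 219.0])]
```

Run:
```python
from h import *
for n in('scene','top'):
    p=snap(n);w=[]
    for im in(cv2.imread(f'pics/{n}1.png')[:,:,::-1],p['pixels']):
        c=im[215:255,270:340].astype(int);h=(c[...,0]>150)&(c[...,1]>.3*c[...,0])&(c[...,1]<.62*c[...,0])&(c[...,2]<50)
        _,l,st,ce=cv2.connectedComponentsWithStats(h.astype(np.uint8));i=1+st[1:,4].argmax()
        w.append(plane(p,*(ce[i]+[270,215]),.105));print(n,ce[i]+[270,215],st[i].tolist())
    print(np.linalg.norm(w[1]-w[0]),w[1]-w[0])
```

```text
scene [322.54166667 234.75      ] [50, 17, 7, 6, 24]
scene [310.36363636 224.86363636] [38, 8, 6, 5, 22]
0.03758065094402821 [0.002753   0.03747968 0.        ]
top [306.5        236.28571429] [34, 18, 5, 6, 14]
top [289.625 233.625] [19, 16, 2, 6, 8]
0.035510843706957985 [0.0061252  0.03497859 0.        ]
```

Run:
```python
from h import *
p={n:snap(n) for n in('scene','top')}
for n,(a,b) in{'scene':((322.5,234.7),(310.4,224.9)),'top':((306.2,235.5),(288,234))}.items():
    w=[]
    for im,(u,v) in((cv2.imread(f'pics/{n}1.png')[:,:,::-1],a),(p[n]['pixels'],b)):
        x0,y0=int(u)-8,int(v)-8;c=im[y0:y0+17,x0:x0+17].astype(float);k=np.clip(c[...,0]-c[...,2]-60,0,None)/np.maximum(c[...,0],40)
        if n=='top':print(im[int(v),x0:x0+17].tolist())
        Y,X=np.mgrid[0:17,0:17];ce=np.array([(k*X).sum(),(k*Y).sum()])/k.sum()+[x0,y0];w.append(plane(p[n],*ce,.105));print(n,ce,k.sum())
    print(np.linalg.norm(w[1]-w[0]))
```

```text
scene [322.47444224 236.83166562] 40.114189957650744
scene [310.56403254 226.95037066] 39.15258521624141
0.03697628625719695
[[20, 20, 22], [25, 26, 25], [65, 61, 58], [109, 104, 102], [104, 91, 88], [125, 83, 48], [174, 111, 32], [181, 118, 29], [182, 118, 32], [180, 114, 29], [164, 98, 32], [85, 58, 42], [76, 74, 74], [106, 101, 100], [74, 73, 71], [72, 73, 72], [76, 75, 73]]
top [305.83032142 235.11902942] 15.824740224259152
[[20, 19, 18], [24, 23, 22], [73, 70, 68], [129, 122, 120], [128, 113, 108], [143, 95, 56], [189, 122, 32], [198, 131, 35], [199, 131, 38], [198, 127, 35], [178, 105, 30], [90, 58, 39], [79, 78, 79], [107, 101, 100], [74, 72, 70], [73, 72, 72], [79, 79, 77]]
top [287.85288263 233.72987374] 16.341456584221497
0.03747636436053529
```

```bash
python3 -m handwheel '[[[0,0,0,-6.2],[0,0,0,-6.2],[0,0,0,-6.2],[0,0,0,-6.2],[0,0,0,-6.2],[0,0,0,-6.2],[-3.1,2.1,0,0],[-3.1,2.1,0,0],[-3.1,2.1,0,0],[-3.1,2.1,0,0],[-3.1,2.1,0,0],[-3.1,2.1,0,0],[0,0,3.5,0],[0,0,3.5,0],[0,0,3.5,0],[0,0,0,0],[0,0,0,0]]]' -1
python3 - <<'E'
from h import *
print(telemetry.sense()['q'])
E
```

```text
t: 21.3
eef_pos: [0.6316, -0.1879, 0.1715]
eef_rot: [-3.138, -0.0, 1.485]
ft_force: [0.1, -1.0, 0.7]
grip_width: 0.0006
gripper_force: 0.0
[-0.15254547  0.4934024   0.54649802  1.61200582 -0.27663645  1.11834851
  0.37815872]
```

```bash
python3 -m handwheel '[[[0,0.2,2.5,0],[0,0,2.5,0],[0,0,2.5,0],[0,0,1.5,0],[0,0,1,0],[0,0,0.9,0],[0,0,0,0],[0,0,0,0]]]'; python3 -m handwheel '[[[0.4,0,0,0],[0.4,0,0,0],[0.4,0,0,0],[0.2,0,0,0],[0,0,0,0],[0,0,0,0]]]';python3 -m handwheel '[[[0.2,0,0,0],[0.2,0,0,0],[0,0,0,0],[0,0,0,0]]]'
```

```text
t: 21.97
eef_pos: [0.6356, -0.189, 0.0652]
eef_rot: [3.139, 0.0, 1.485]
ft_force: [-0.5, 0.4, -0.2]
grip_width: 0.0003
gripper_force: 0.0
t: 22.47
eef_pos: [0.6359, -0.1745, 0.064]
eef_rot: [3.141, -0.0, 1.485]
ft_force: [0.6, -0.4, 0.1]
grip_width: 0.0004
gripper_force: 0.0
t: 22.8
eef_pos: [0.6359, -0.1718, 0.0639]
eef_rot: [3.142, 0.001, 1.484]
ft_force: [0.2, -3.1, 0.7]
grip_width: 0.0004
gripper_force: 1.2
```

```bash
python3 -m handwheel '[[[0.2,0,0,0],[0,0,0,0],[0,0,0,0]]]';python3 -m handwheel '[[[0.2,0,0,0],[0,0,0,0],[0,0,0,0]]]'
```

```text
t: 23.05
eef_pos: [0.6359, -0.1718, 0.0639]
eef_rot: [3.141, 0.004, 1.483]
ft_force: [1.1, -5.6, -1.2]
grip_width: 0.0003
gripper_force: 2.8
t: 23.3
eef_pos: [0.6359, -0.1718, 0.064]
eef_rot: [3.14, 0.006, 1.482]
ft_force: [-0.0, -8.7, -1.6]
grip_width: 0.0001
gripper_force: 4.2
```

```bash
python3 -m handwheel '[[[-0.5,0,0,0],[-0.7,0,0,0],[0,0,-3,0],[0,0,-4,0],[0,0,-4,0],[0,0,-4,0],[0,0,-4,0],[3,-2,0,0],[3,-2,0,0],[3,-2,0,0],[3,-2,0,0],[3,-2,0,0],[3,-2,0,0],[0,0,0,0],[0,0,0,0],[0,0,0,0]]]'; python3 m.py | grep -v '^   '; python3 -c "
from h import *
print(ticket.close_job())"
```

```text
t: 24.63
eef_pos: [0.5314, 0.0107, 0.2542]
eef_rot: [3.141, -0.0, 1.485]
ft_force: [0.4, -0.8, 0.4]
grip_width: 0.0002
gripper_force: 0.0
scene centre [311.  283.8] [ 0.5401 -0.2594  0.096 ] axes [33.  42.2]
 mark [311.5 305. ] 10 ang 228.00586643727746 r 0.040215245873478335
cover_tab [(0.65, [0.6386, -0.1618, 0.0912], [314.0, 233.0])]
dial_pointer [(0.91, [0.5352, -0.2647, 0.1011], [311.0, 285.0])]
fin_top [(0.69, [0.5378, -0.2632, 0.0984], [311.0, 285.0]), (0.42, [0.6384, -0.1591, 0.0918], [313.0, 232.0])]
top centre [337.4 278.3] [ 0.5424 -0.256   0.096 ] axes [35.  35.3]
 mark [354.  292.5] 8 ang 228.78097529816137 r 0.046137771152509534
cover_tab [(0.68, [0.6527, -0.1579, 0.0909], [290.0, 227.0])]
dial_pointer [(0.91, [0.5451, -0.2519, 0.0981], [336.0, 277.0])]
fin_top [(0.66, [0.5382, -0.2532, 0.0961], [336.0, 280.0]), (0.3, [0.6488, -0.1572, 0.0902], [289.0, 228.0])]
the job is handed in; nothing more can be done
None
```

The job is handed in at 24.6 s: the lens cover is open against its stop (it would not move under about 9 N, though the images put its travel at about 37 mm of the 40), the dial pointer is within about 1° of the red mark, and the arm is clear of everything.

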